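# Load a lath on the vacuum clamp and set its bleed valve two turns open

## Robot

A 7-joint arm with a two-finger parallel gripper is mounted at the origin on a cart in front of the work surface, level with it; the furniture and walls round the work are solid. World frame = base frame: x ahead of the robot, y to its left, z up, the work surface at z = 0. Lengths are in m, angles in rad, forces in N, time in s.
With the tool pointing down it reaches from about 0.4 to 0.85 m from the base axis. Payload 10.4 kg.
Tool frame: the origin (TCP) lies between the finger pads; the fingertips stand ahead of it and the grasp point (between the pads) lies 5 mm behind it (manip.tip_extent is the z of the fingertips in the tool frame, in m); z points along the fingers, y is the line along which they close (so a half turn about z gives the same grasp; the last joint's range is limited). The gripper opens to 85 mm and grips with 20 to 120 N. Pads are 22 mm wide; open, the fingers measure 114 mm over their backs; the gripper's body (76 mm by 85 mm) begins 54 mm behind the grasp point. The pads swing forward as they close: fully open they stand 13 mm farther back than shut.
Start: joints at [-1.221, 0.332, -0.065, 1.46, 0.022, 1.35, -0.088], TCP at [0.228, 0.582, 0.245] pointing down, gripper open.
Joint ranges: [-2.6, 2.6], [-0.5, 2.12], [-1.47, 1.34], [0.16, 2.42], [-1.27, 4.41], [0.06, 2.06], [-2.6, 2.6]. Speed limits (rad/s): [2.22, 2.22, 2.79, 2.79, 3.14, 3.14, 3.14].

## Interface

Orientations are given as a unit quaternion [x, y, z, w].
In Python, from workcell import status, viewer, manip gives the robot as it stands.
- The arm moves only by the tool play_rows, never from a script. Its argument "plan" is one flat list of numbers, 7 for each row, row after row: the turn, a rotation vector about the tool's x, y, z in degrees, then the shift along the tool's x, y, z in m, then the opening, from 0 (shut) to 1 (fully open). In form: [ax, ay, az, dx, dy, dz, grip, ax, ay, az, dx, dy, dz, grip, ...]. A call has 1 to 20 rows; each row is the pose to reach, as a shift and turn from the pose commanded when the call began, along the tool's axes at that moment; what a row does not reach only later rows make up. A row lasts 1/8 s, in which the tool goes at most 62.5 mm and 10.7 degrees, less where a joint would pass 70% of its speed; a pose out of reach is approached as far as the arm can. A call with a gripper value outside its range is refused whole. The fingers move at their own pace and stop on an object; "squeeze" is the grip in N (left out, the last holds). Time passes only in rows, so rows that repeat a pose let the fingers close. It gives the time, the measured TCP pose, the force, the opening and the grip force at its end, in the units of the state.
- status.get_obs(): the state, without advancing time (a new reading comes with each control period).
- viewer.camera(name): name is "scene" or "top"; returns the picture (480x640x3 uint8, red, green, blue); there is no depth.
- viewer.camera_model(name): a dict with "fx", "fy", "cx", "cy" (pixels), "R" (3x3) and "t" (3): a world point X has camera coordinates R X + t. Camera axes: x right, y down, z forward; pixel columns grow to the right and rows downward; lengths in m; the calibration is good to about 2 mm. A picture is of the moment at which its call begins. camera_model takes no time and is no camera call.
- manip.hand_in(): hands the job in; it is judged then, once.
The state is a dict: "clock": time; "joint_pos": joint angles; "joint_velocities": joint speeds; "tau": joint torques, N m; "position": TCP position; "ee_rot": TCP orientation; "ft_force": force on the tool from outside, world axes, zero at the start; "torque": the same for the moment, N m; "grip_width": opening from 0.0 (shut) to 1.0 (fully open); "grasp_force": force on a finger pad.
Only numpy, scipy, OpenCV 4.12 (cv2) and the standard library are available. Lean on these libraries where they do the work, as an engineer would, in place of code of your own. Each camera call takes 0.05 s, during which the arm holds its last target. There are 200 camera calls.

## Task

Lay the thin wooden lath on the aluminium vacuum plate, pushed up against its three steel pins. Then wind the red valve wheel clockwise by its handle until it is shut against its stop so that full vacuum seats the lath, back it off exactly two full turns, the setting for thin stock, and finish still gripping the handle there while I tighten the lock nut. Leave the lath against the pins and do not push the sanding block, pliers, glue bottle or tape roll about.

Things in the scene. Friction and masses are not known exactly. Their poses are not given: they have to be found in the camera images.
- lath_mid (a point): Centre (half-way up) of the thin pale wooden lath, 32 x 190 x 10 mm, about 50 g, lying flat on the bench at the right. Its own y axis runs along its length, x across its width, z up. Bystander behind it: a tall wooden chime rack, fixed, from about x = 0.57 m onwards, y -0.18 to -0.47 m, over 0.25 m high; keep the hand clear of it when carrying the lath to the left.
- vacuum_clamp: The fixed vacuum clamp: a plywood board 120 x 400 x 12 mm with an aluminium plate and, at its right end, a brass valve with a red hand wheel and a small gauge between. Origin on the wheel's axis at bench height; y axis from the valve along the plate, x away from the robot, z up. The gauge (at x 0, y 72 mm) is 71 mm high; but for the wheel all else is under 90 mm.
- plate_top (a point): Centre of the top of the aluminium plate (90 x 220 mm), 26 mm above the bench; same axes as the clamp. Three steel pins, 8 mm thick, stand 8 mm out of it: two behind the far long edge of the lath at x 20, y -60 and x 20, y 54 mm from this point, and one at the end next to the valve at x 0, y -102 mm.
- nest (a point): Where the lath's centre (half-way up) lies when the lath rests on the plate and touches all three pins; there the lath's length is along the clamp's y axis (either way round). 31 mm above the bench; same axes as the clamp.
- wheel_axis (a point): Point on the valve wheel's vertical axis at the height of the rim's top, 105 mm above the bench; same axes as the clamp. The red wheel is 118 mm across, its rim 12 mm thick; its hub nut stands 4 mm above the rim.
- handle: The wheel's black upright revolving handle, a cylinder of about 18 mm diameter reaching from 108 to 159 mm above the bench, its axis 50 mm from the wheel's axis. Origin on the handle's axis half-way up, 134 mm above the bench. It spins freely about its own upright axis, so it can be gripped and led round in circles without turning the hand.
- bleed_wheel (a joint): Angle of the valve wheel in rad: 0 shut against a hard stop, growing as it opens (counter-clockwise from above); a full turn is 6.283, fully open 25.2. At 0 and after whole turns the handle lies on the clamp's -x side of the axis (towards the robot). It starts less than one turn open and stays where it is left; turning takes about 2 N at the handle.
- sanding_block: Cork sanding block, 42 x 75 x 27 mm, near the front edge of the bench; a bystander. Origin under its centre.
- pliers: Long-nose pliers with red grips, 56 x 142 x 14 mm, near the front edge; a bystander. Origin under its centre.
- glue_bottle: White glue bottle with a red tip, 38 x 56 x 146 mm, standing behind the clamp; a bystander. Origin under its centre.
- tape_roll: Roll of brown tape, 83 mm across, 20 mm high, lying behind the clamp; a bystander. Origin under its centre.
Mind the look-alikes: they are no part of the job. Of the things that look like the part that bears lath_mid, the larger one is meant.

How it is judged:
By the outcome, as a careful person would: the job done as asked, in the order asked, and still so for the second after the job is handed in, while the arm keeps its last pose, push and grip.
It also fails if it takes over 72 s, if anything falls off the work surface, if the arm or the gripper's body presses on something with over 40 N, if the wrist force passes 120 N, or if a joint passes its speed limit or range.

## Working session

There is one attempt and no reset: what is moved stays moved. The work goes in short steps, Python scripts to look and compute and a tool call to move; the robot and the scene stay as the last step left them, time stands still between calls to the robot, and variables do not carry over. Pictures are saved under pics/ and viewed, at most 10 in all, crops included, and the job is handed in when it is done.

Besides the shell and the picture viewer there is one more tool, called after "Request:" as name(argument=value, ...) on one line, values as JSON. play_rows: Moves the arm, as the interface text tells. Its arguments: {"type":"object","properties":{"plan":{"type":"array","items":{"type":"number"}},"squeeze":{"type":"number"}},"required":["plan"]}

```bash
mkdir -p pics; ls
python3 - <<'E'
from workcell import status, viewer, manip
import cv2
print(status.get_obs()); print(manip.tip_extent)
for n in("scene","top"):
    im=viewer.camera(n); cv2.imwrite(f"pics/{n}0.png",im[:,:,::-1]); m=viewer.camera_model(n); print(m)
E
```

```text
pics
{'clock': 0.0, 'joint_pos': array([-1.22062913,  0.33286501, -0.06469755,  1.46093458,  0.0215677 ,
        1.34995405, -0.08848036]), 'joint_velocities': array([-0.00089776, -0.00020655,  0.00038711, -0.00044441, -0.00058393,
       -0.00097943,  0.00184925]), 'tau': array([-4.45949199e-04, -6.25458169e+01,  4.86631610e-02, -3.91609061e+01,
        1.61775813e-02,  9.84466402e-03,  2.39834588e-05]), 'position': array([0.22748318, 0.58173192, 0.24452343]), 'ee_rot': array([ 1.85291032e-01,  9.82683416e-01, -7.24245011e-04, -1.16346507e-04]), 'ft_force': array([-0.54209373, -1.74780545,  0.25126628]), 'torque': array([ 0.05093774, -0.00114019,  0.03529061]), 'grasp_force': 0.0, 'grip_width': 1.0033643738666054}
0.014
{'fx': 556.6975475526549, 'fy': 556.6975475526549, 'cx': 329.26895898118767, 'cy': 237.23216754992026, 'R': array([[ 0.99488512,  0.09975398,  0.01589751],
       [ 0.08999286, -0.80382211, -0.58802322],
       [-0.04587889,  0.58644621, -0.8086878 ]]), 't': array([-0.54448879, -0.1951873 ,  1.93218069])}
{'fx': 544.6381605457217, 'fy': 544.6381605457217, 'cx': 323.25567743155466, 'cy': 243.26093694031346, 'R': array([[-0.03033594, -0.99949184, -0.00978766],
       [-0.98845104,  0.0314525 , -0.14824065],
       [ 0.14847316,  0.0051776 , -0.98890288]]), 't': array([-0.23692269,  0.57209013,  1.60380403])}
```

View pics/top0.png

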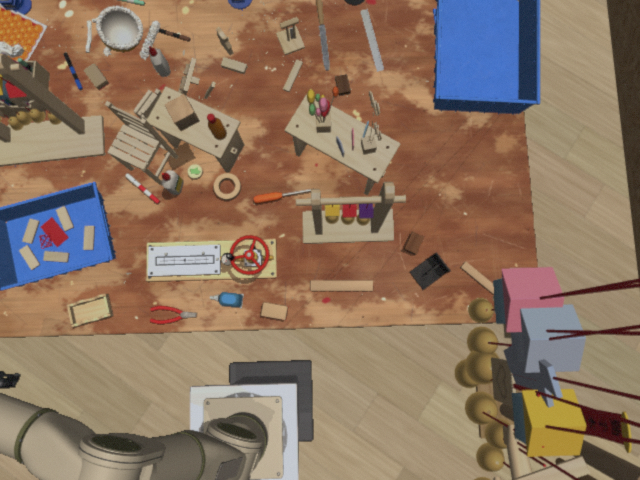

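View pics/scene0.png

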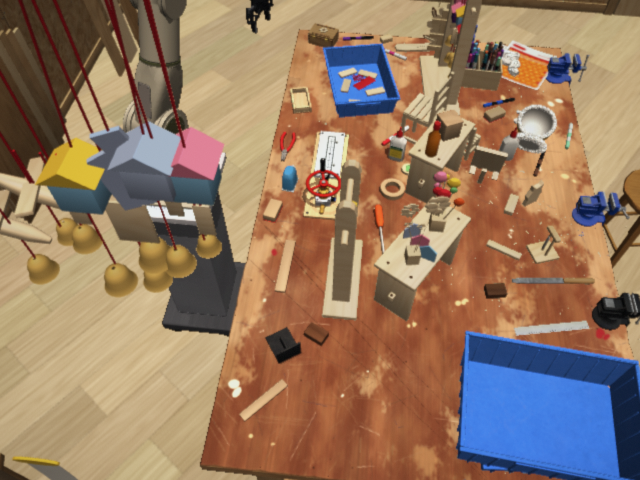

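Lath candidates are the pale strips at top (342,286)/scene (285,265) and top (478,277)/scene (263,400). I'll measure their lengths and the clamp, and enlarge both.

```bash
cat > h.py <<'E'
from workcell import status, viewer, manip
import cv2, numpy as np
def ray(n,px,z):
    m=viewer.camera_model(n); R,t=m["R"],m["t"]
    px=np.atleast_2d(px).astype(float)
    d=np.c_[(px[:,0]-m["cx"])/m["fx"],(px[:,1]-m["cy"])/m["fy"],np.ones(len(px))]@R
    c=-R.T@t
    return c+d*((z-c[2])/d[:,2])[:,None]
def proj(n,X):
    m=viewer.camera_model(n); c=np.atleast_2d(X)@m["R"].T+m["t"]
    return np.c_[c[:,0]/c[:,2]*m["fx"]+m["cx"],c[:,1]/c[:,2]*m["fy"]+m["cy"]]
def tri(a,b):  # pixel in scene, pixel in top -> point
    P=[]
    for n in("scene","top"):
        m=viewer.camera_model(n);K=np.array([[m["fx"],0,m["cx"]],[0,m["fy"],m["cy"]],[0,0,1]]);P.append(K@np.c_[m["R"],m["t"]])
    X=cv2.triangulatePoints(P[0],P[1],np.array(a,float).reshape(2,1),np.array(b,float).reshape(2,1)).ravel();return X[:3]/X[3]
def blobs(im,lo,hi,roi,minA=40):
    x0,y0,x1,y1=roi
    h=cv2.cvtColor(im[y0:y1,x0:x1],cv2.COLOR_RGB2HSV)
    m=cv2.inRange(h,lo,hi); cs,_=cv2.findContours(m,cv2.RETR_EXTERNAL,cv2.CHAIN_APPROX_NONE)
    return [c.reshape(-1,2)+[x0,y0] for c in cs if cv2.contourArea(c)>=minA]
E
python3 - <<'E'
from h import *
T=cv2.imread("pics/top0.png")[:,:,::-1].copy();S=cv2.imread("pics/scene0.png")[:,:,::-1].copy()
for n,im,px in(("top",T,[(342,286),(478,277),(300,230),(160,247)]),("scene",S,[(285,265),(263,400)])):
    print(n,[tuple(cv2.cvtColor(im[y:y+1,x:x+1],cv2.COLOR_RGB2HSV)[0,0]) for x,y in px])
def rep(n,im,lo,hi,roi,z,A=40):
    for c in blobs(im,lo,hi,roi,A):
        p=ray(n,c,z)[:,:2].astype(np.float32); r=cv2.minAreaRect(p*1000); print(n,[tuple(np.round(v,1)) if np.ndim(v) else round(v,1) for v in r], cv2.boundingRect(c.astype(np.int32)))
lo,hi=(8,30,140),(25,140,255)
rep("top",T,lo,hi,(300,275,385,297),.01)
rep("scene",S,lo,hi,(265,225,300,300),.01)
rep("top",T,lo,hi,(450,255,500,300),.01)
rep("scene",S,lo,hi,(230,370,300,430),.01)
# clamp plate
print("board");rep("top",T,(0,0,150),(40,140,255),(140,230,285,285),.012,200)
print("plate");rep("top",T,(0,0,150),(180,25,255),(140,230,285,285),.026,200)
print("red");rep("top",T,(0,150,100),(6,255,255),(215,225,285,285),.105);rep("scene",S,(0,150,100),(6,255,255),(300,160,346,205),.105)
a=cv2.resize(T[225:300,140:290],None,fx=5,fy=5,interpolation=cv2.INTER_CUBIC)
b=cv2.resize(S[125:225,290:365],None,fx=5,fy=5,interpolation=cv2.INTER_CUBIC)
cv2.imwrite("pics/c1.png",a[:,:,::-1]);cv2.imwrite("pics/c2.png",b[:,:,::-1])
l=np.hstack([cv2.resize(S[215:315,250:320],None,fx=5,fy=5),cv2.resize(S[360:460,220:300],None,fx=5,fy=5)])
cv2.imwrite("pics/c3.png",l[:,:,::-1])
E
```

```text
top [(np.uint8(16), np.uint8(94), np.uint8(180)), (np.uint8(16), np.uint8(94), np.uint8(182)), (np.uint8(10), np.uint8(138), np.uint8(139)), (np.uint8(107), np.uint8(11), np.uint8(203))]
scene [(np.uint8(16), np.uint8(97), np.uint8(227)), (np.uint8(16), np.uint8(99), np.uint8(225))]
top [(np.float64(437.5), np.float64(-307.5)), (np.float64(255.8), np.float64(63.9)), 88.2] (300, 275, 85, 22)
scene [(np.float64(421.2), np.float64(-278.8)), (np.float64(95.6), np.float64(249.2)), 9.6] (265, 225, 31, 67)
top [(np.float64(399.1), np.float64(-664.7)), (np.float64(63.4), np.float64(27.2)), 88.2] (450, 290, 22, 10)
top [(np.float64(463.8), np.float64(-712.5)), (np.float64(149.5), np.float64(113.8)), 86.3] (450, 255, 50, 38)
scene [(np.float64(445.4), np.float64(-733.2)), (np.float64(146.4), np.float64(31.5)), 45.7] (239, 379, 49, 42)
scene [(np.float64(365.1), np.float64(-706.3)), (np.float64(29.3), np.float64(59.8)), 11.7] (230, 376, 12, 22)
board
top [(np.float64(538.1), np.float64(100.7)), (np.float64(420.0), np.float64(167.1)), 88.2] (140, 230, 137, 55)
plate
top [(np.float64(529.3), np.float64(172.6)), (np.float64(217.3), np.float64(89.7)), 89.9] (148, 245, 72, 31)
red
top [(np.float64(530.6), np.float64(-38.8)), (np.float64(110.8), np.float64(111.0)), 88.2] (230, 235, 39, 39)
scene [(np.float64(529.6), np.float64(-41.4)), (np.float64(110.4), np.float64(111.8)), 6.5] (306, 170, 35, 27)
```

View pics/c1.png

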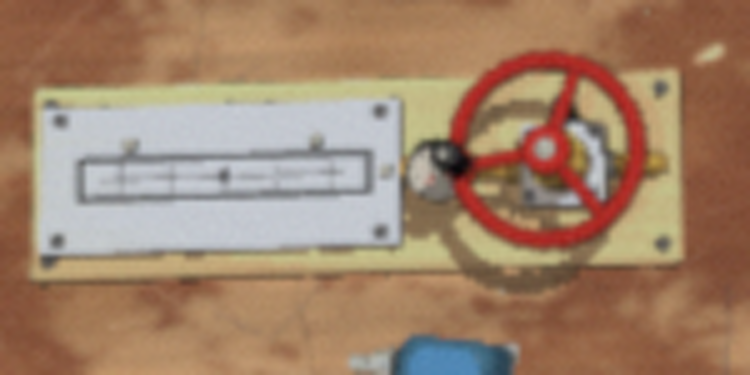

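View pics/c2.png

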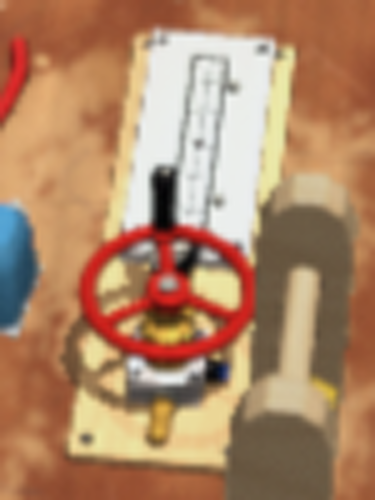

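View pics/c3.png

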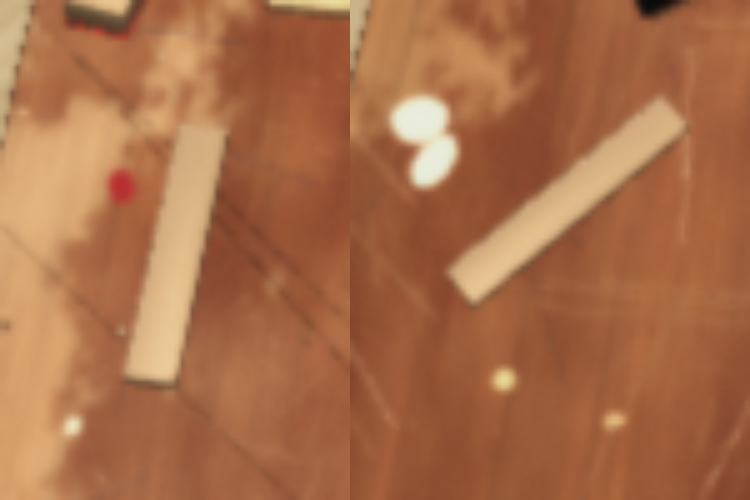

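The first strip is about 190 mm long and the second only 146 mm, so lath_mid is the one at top (342,286)/scene (285,265). The handle stands on the wheel's +y side, at scene (322,159), so the wheel is about 3/4 turn open. Next I'll refine the numbers.

Run:
```python
from h import *
np.set_printoptions(precision=4,suppress=True)
T=cv2.imread("pics/top0.png")[:,:,::-1].copy();S=cv2.imread("pics/scene0.png")[:,:,::-1].copy()
for n,im,roi in(("top",T,(305,277,380,295)),("scene",S,(268,232,300,300))):
    h=cv2.cvtColor(im,cv2.COLOR_RGB2HSV)
    for s in (105,115,125):
        for c in blobs(im,(12,60,150),(22,s,255),roi,150):
            r=cv2.minAreaRect((ray(n,c,.01)[:,:2]*1000).astype(np.float32)); print(n,s,np.round(r[0],1),np.round(r[1],1),round(r[2],1))
cr=np.array([(181,126),(228,129),(177,381),(125,377)])/5+[250,215]
p=ray("scene",cr,.01);print(p[:,:2],p.mean(0))
pl=np.array([(43,106),(400,98),(402,243),(38,257)])/5+[140,225]-.4
p=ray("top",pl,.026);print("plate",p[:,:2],p.mean(0))
pins=np.array([(130,147),(317,141),(387,171)])/5+[140,225]-.4
p=ray("top",pins,.034);print("pins",p[:,:2]-[0,0])
ps=np.array([(233,87),(218,202)])/5+[290,125]-.4
print("pins scene",ray("scene",ps,.034)[:,:2])
for n,im,roi in(("top",T,(215,225,285,285)),("scene",S,(300,160,346,205))):
    c=max(blobs(im,(0,150,90),(8,255,255),roi),key=len)
    q=(ray(n,c,.1)[:,:2]*1000).astype(np.float32); print("wheel",cv2.fitEllipse(q))
print("handle top scene",ray("scene",np.array([(163,170)])/5+[290,125]-.4,.159))
print("lookup",proj("top",[[.53,.01,.159],[.53,.01,.108]]),proj("scene",[[.53,.01,.159],[.53,.01,.108]]))
```

```text
top 105 [ 439. -306.] [185.8  30.4] 88.2
top 115 [ 439.  -307.5] [188.8  30.4] 88.2
top 125 [ 438.9 -309.1] [191.9  30.4] 88.2
scene 105 [ 439.7 -305.9] [186.8  29.3] 88.6
scene 115 [ 439.9 -305.7] [189.9  31. ] 88.3
scene 125 [ 440.1 -304.2] [192.9  33.5] 88.1
[[ 0.4302 -0.2138]
 [ 0.4604 -0.2128]
 [ 0.4551 -0.4004]
 [ 0.4238 -0.4011]] [ 0.4424 -0.307   0.01  ]
plate [[0.576  0.2807]
 [0.5739 0.0621]
 [0.485  0.061 ]
 [0.4834 0.2821]] [0.5296 0.1715 0.026 ]
pins [[0.5479 0.2246]
 [0.5479 0.111 ]
 [0.5283 0.0685]]
pins scene [[0.5497 0.2215]
 [0.5498 0.1074]]
wheel ((528.600830078125, -40.02513885498047), (107.4140853881836, 109.62840270996094), 103.36643981933594)
wheel ((529.3156127929688, -38.275604248046875), (113.10062408447266, 113.89244079589844), 78.92051696777344)
handle top scene [[0.5206 0.0132 0.159 ]]
lookup [[228.7929 252.1717]
 [231.9889 254.4996]] [[325.0046 159.5738]
 [324.8538 170.4684]]
```

Request:
play_rows(plan=[0,0,10,-0.364,-0.321,0,1,0,0,20,-0.364,-0.321,0,1,0,0,30,-0.364,-0.321,0,1,0,0,40,-0.364,-0.321,0,1,0,0,50,-0.364,-0.321,0,1,0,0,60,-0.364,-0.321,0,1,0,0,70.4,-0.364,-0.321,0,1,0,0,70.4,-0.364,-0.321,0,1,0,0,70.4,-0.521,-0.75,0,1,0,0,70.4,-0.521,-0.75,0,1,0,0,70.4,-0.521,-0.75,0,1,0,0,70.4,-0.521,-0.75,0,1,0,0,70.4,-0.521,-0.75,0,1,0,0,70.4,-0.521,-0.75,0,1,0,0,70.4,-0.521,-0.75,0,1,0,0,70.4,-0.521,-0.75,0,1,0,0,70.4,-0.521,-0.75,0,1,0,0,70.4,-0.521,-0.75,0,1,0,0,70.4,-0.521,-0.75,0,1])

```text
clock: 2.48
position: [0.4401, -0.3048, 0.2452]
ee_rot: [0.717, 0.697, 0.0, -0.0]
ft_force: [0.3, 0.3, 0.1]
grip_width: 1.0
grasp_force: 0.0
```

Request:
play_rows(plan=[0,0,0,-0.002,0,0.06,1,0,0,0,-0.002,0,0.12,1,0,0,0,-0.002,0,0.17,1,0,0,0,-0.002,0,0.2,1,0,0,0,-0.002,0,0.22,1,0,0,0,-0.002,0,0.228,1,0,0,0,-0.002,0,0.228,1,0,0,0,-0.002,0,0.228,0.2,0,0,0,-0.002,0,0.228,0.2,0,0,0,-0.002,0,0.228,0.2,0,0,0,-0.002,0,0.228,0.2,0,0,0,-0.002,0,0.228,0.2,0,0,0,-0.002,0,0.228,0.2,0,0,0,-0.002,0,0.228,0.2], squeeze=30)

```text
clock: 4.22
position: [0.44, -0.3082, 0.0179]
ee_rot: [0.718, 0.696, 0.0, 0.0]
ft_force: [-0.3, 1.2, 6.1]
grip_width: 0.361
grasp_force: 29.5
```

Request:
play_rows(plan=[0,0,0,0,0,-0.03,0.2,0,0,0,0,0,-0.08,0.2,0,0,0,0,0,-0.13,0.2,0,0,0,0,0,-0.18,0.2,0,0,0,0,0,-0.22,0.2,0,0,0,0.03,0,-0.23,0.2,0,0,0,0.07,-0.001,-0.23,0.2,0,0,0,0.11,-0.003,-0.23,0.2,0,0,0,0.15,-0.004,-0.23,0.2,0,0,0,0.19,-0.006,-0.23,0.2,0,0,-0.5,0.23,0,-0.23,0.2,0,0,-1,0.27,0.01,-0.23,0.2,0,0,-1.8,0.31,0.022,-0.23,0.2,0,0,-1.8,0.35,0.034,-0.23,0.2,0,0,-1.8,0.39,0.046,-0.23,0.2,0,0,-1.8,0.43,0.058,-0.23,0.2,0,0,-1.8,0.465,0.066,-0.23,0.2,0,0,-1.8,0.483,0.068,-0.23,0.2,0,0,-1.8,0.483,0.068,-0.2,0.2,0,0,-1.8,0.483,0.068,-0.2,0.2], squeeze=40)

```text
clock: 6.72
position: [0.5213, 0.1713, 0.2158]
ee_rot: [0.707, 0.707, -0.002, -0.0]
ft_force: [0.8, -0.0, 0.2]
grip_width: 0.361
grasp_force: 39.7
```

Run:
```python
from h import *
np.set_printoptions(precision=4,suppress=True)
o=status.get_obs();print(o["position"],o["ee_rot"],o["ft_force"],o["grip_width"],o["joint_pos"])
T=viewer.camera("top");S=viewer.camera("scene")
a=np.hstack([cv2.resize(T[200:300,120:240],(480,400),interpolation=2),cv2.resize(S[95:195,290:360],(280,400),interpolation=2)])
cv2.imwrite("pics/c4.png",a[:,:,::-1])
```

```text
[0.5213 0.1713 0.2158] [ 0.7072  0.707  -0.0018 -0.0004] [ 0.8309 -0.0415  0.1743] 0.3610831585283656 [-0.8475  0.1913  0.5072  1.7283 -0.0966  1.2507 -0.3175]
```

View pics/c4.png

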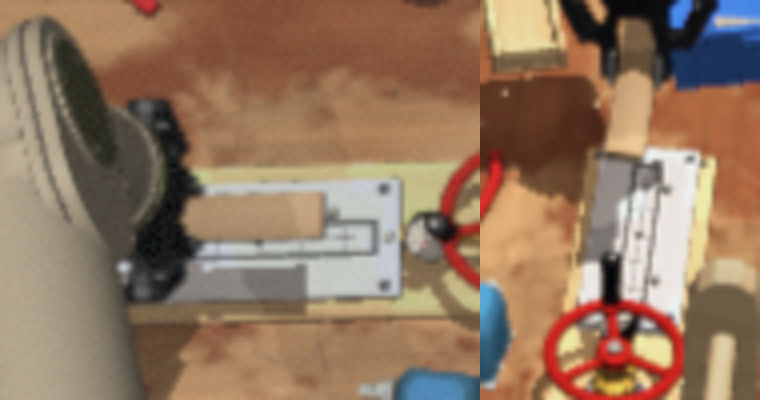

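Request:
play_rows(plan=[0,0,0,0,0,0.04,0.2,0,0,0,0,0,0.08,0.2,0,0,0,0,0,0.115,0.2,0,0,0,0,0,0.14,0.2,0,0,0,0,0,0.155,0.2,0,0,0,0,0,0.165,0.2,0,0,0,0,0,0.169,0.2,0,0,0,0,0,0.171,0.2,0,0,0,0,0,0.171,0.2])

```text
clock: 7.95
position: [0.5227, 0.1727, 0.0467]
ee_rot: [0.707, 0.707, 0.0, 0.0]
ft_force: [0.6, -0.5, -0.2]
grip_width: 0.358
grasp_force: 39.8
```

Request:
play_rows(plan=[0,0,0,0,0,0.0015,0.2,0,0,0,0,0,0.0025,0.2,0,0,0,0,0.002,0.0025,0.2,0,0,0,0,0.004,0.0025,0.2,0,0,0,0,0.005,0.0025,0.2,0,0,0,0,0.005,0.0025,0.2])

```text
clock: 8.7
position: [0.5275, 0.1727, 0.0439]
ee_rot: [0.707, 0.707, 0.0, -0.0]
ft_force: [-2.0, -0.0, 3.6]
grip_width: 0.359
grasp_force: 40.2
```

Request:
play_rows(plan=[0,0,0,0,0.001,0,0.2,0,0,0,0,0.002,0,0.2,0,0,0,0,0.003,0,0.2,0,0,0,0,0.003,0,0.2])

```text
clock: 9.2
position: [0.5281, 0.1727, 0.0439]
ee_rot: [0.707, 0.707, -0.002, -0.002]
ft_force: [-15.5, -1.8, 18.1]
grip_width: 0.358
grasp_force: 41.6
```

Request:
play_rows(plan=[0,0,0,0,-0.0015,-0.001,0.2,0,0,0,-0.002,-0.0015,-0.001,0.2,0,0,0,-0.004,-0.0015,-0.001,0.2,0,0,0,-0.005,-0.0015,-0.001,0.2,0,0,0,-0.005,-0.0015,-0.001,0.2])

```text
clock: 9.82
position: [0.5279, 0.1679, 0.0442]
ee_rot: [0.707, 0.708, -0.001, -0.001]
ft_force: [-4.7, 2.4, -0.7]
grip_width: 0.354
grasp_force: 39.9
```

Request:
play_rows(plan=[0,0,0,-0.001,0.0005,0,0.2,0,0,0,-0.002,0.0005,0,0.2,0,0,0,-0.003,0.0005,0,0.2,0,0,0,-0.004,0.0005,0,0.2,0,0,0,-0.004,0.0005,0,0.2])

```text
clock: 10.45
position: [0.528, 0.166, 0.0442]
ee_rot: [0.706, 0.708, -0.0, -0.002]
ft_force: [-4.9, 8.6, -0.6]
grip_width: 0.356
grasp_force: 39.8
```

Request:
play_rows(plan=[0,0,0,0,0,0,0.45,0,0,0,0,0,0,0.6,0,0,0,0,0,0,0.7,0,0,0,0,0,0,0.7,0,0,0,0,0,-0.02,0.7,0,0,0,0,0,-0.07,0.7,0,0,0,0,0,-0.12,0.7,0,0,0,0,0,-0.17,0.7,0,0,0,0.05,-0.05,-0.2,0.7,0,0,0,0.1,-0.1,-0.2,0.7,0,0,0,0.14,-0.14,-0.2,0.7,0,0,0,0.14,-0.14,-0.2,0.7])

```text
clock: 11.95
position: [0.3864, 0.3064, 0.245]
ee_rot: [0.705, 0.709, 0.0, -0.001]
ft_force: [-0.2, -0.4, 0.1]
grip_width: 0.698
grasp_force: 0.0
```

Run:
```python
from h import *
np.set_printoptions(precision=4,suppress=True)
o=status.get_obs();print(o["position"],o["ee_rot"],o["joint_pos"])
T=viewer.camera("top");S=viewer.camera("scene")
a=np.hstack([cv2.resize(T[225:290,140:280],(700,325),interpolation=2)])
b=cv2.resize(S[120:205,290:350],(230,325),interpolation=2)
cv2.imwrite("pics/c5.png",a[:,:,::-1]); cv2.imwrite("pics/c5b.png",b[:,:,::-1])
for n,im,roi in(("top",T,(145,240,222,275)),("scene",S,(300,125,350,185))):
    for c in blobs(im,(10,50,130),(22,140,255),roi,100):
        r=cv2.minAreaRect((ray(n,c,.036)[:,:2]*1000).astype(np.float32)); print(n,np.round(r[0],1),np.round(r[1],1),round(r[2],1))
```

```text
[0.3864 0.3064 0.245 ] [ 0.7048  0.7094  0.0003 -0.0005] [-1.1036  0.0286  0.3503  1.8182 -0.0114  1.296  -0.7438]
top [528.7 168.2] [188.2  31.4] 89.8
top [537.  173.3] [231.8 103.8] 88.2
scene [530.  171.9] [ 32.1 182.3] 0.1
scene [453.4 137. ] [ 68.3 263.6] 0.6
```

View pics/c5.png

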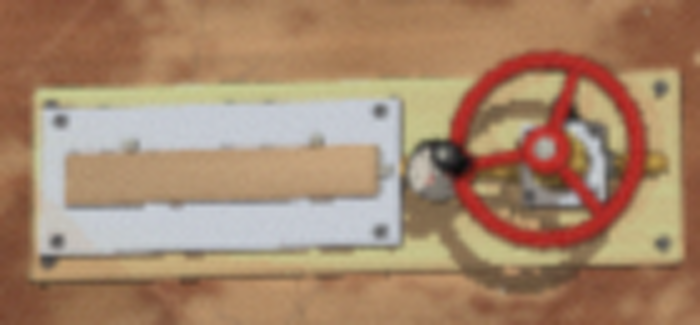

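Request:
play_rows(plan=[0,0,0.4,-0.04,0.03,0,0,0,0,0.4,-0.08,0.06,0,0,0,0,0.4,-0.12,0.085,0,0,0,0,0.4,-0.14,0.097,0.04,0,0,0,0.4,-0.14,0.097,0.09,0,0,0,0.4,-0.14,0.097,0.13,0,0,0,0.4,-0.14,0.097,0.16,0,0,0,0.4,-0.14,0.097,0.18,0,0,0,0.4,-0.14,0.097,0.193,0,0,0,0.4,-0.14,0.097,0.199,0,0,0,0.4,-0.14,0.097,0.199,0,0,0,0.4,-0.14,0.099,0.199,0,0,0,0.4,-0.14,0.102,0.199,0,0,0,0.4,-0.14,0.104,0.199,0,0,0,0.4,-0.14,0.104,0.199,0])

```text
clock: 13.92
position: [0.4936, 0.1636, 0.0459]
ee_rot: [0.709, 0.705, 0.0, 0.0]
ft_force: [-0.1, 0.1, 0.6]
grip_width: 0.0
grasp_force: 0.0
```

Request:
play_rows(plan=[0,0,0,0,0.0015,0,0,0,0,0,0,0.003,0,0,0,0,0,0,0.0045,0,0,0,0,0,0,0.0045,0,0])

```text
clock: 14.42
position: [0.4981, 0.1635, 0.0458]
ee_rot: [0.709, 0.705, 0.0, 0.0]
ft_force: [-0.4, 0.9, -0.3]
grip_width: -0.0
grasp_force: 0.0
```

Run:
```python
from h import *
T=viewer.camera("top");S=viewer.camera("scene")
a=np.hstack([cv2.resize(T[225:290,140:280],(560,260),interpolation=2),cv2.resize(S[115:200,290:350],(184,260),interpolation=2)])
cv2.imwrite("pics/c6.png",a[:,:,::-1])
```

```text
(no output)
```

View pics/c6.png

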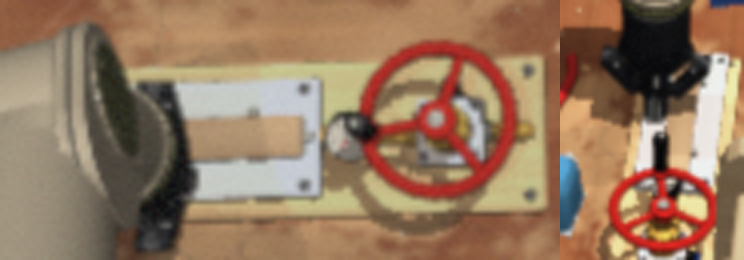

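Request:
play_rows(plan=[0,0,0,0,0.001,0,0,0,0,0,0,0.002,0,0,0,0,0,0,0.003,0,0,0,0,0,0,0.004,0,0,0,0,0,0,0.004,0,0])

```text
clock: 15.15
position: [0.502, 0.1635, 0.0458]
ee_rot: [0.709, 0.705, 0.0, -0.0]
ft_force: [0.3, -0.3, -0.0]
grip_width: -0.0
grasp_force: 0.0
```

Request:
play_rows(plan=[0,0,0,0,0.001,0,0,0,0,0,0,0.002,0,0,0,0,0,0,0.003,0,0,0,0,0,0,0.003,0,0])

```text
clock: 15.65
position: [0.505, 0.1635, 0.0458]
ee_rot: [0.709, 0.705, 0.0, -0.0]
ft_force: [-0.5, 0.4, 0.5]
grip_width: 0.002
grasp_force: 0.0
```

Request:
play_rows(plan=[0,0,0,0,0.001,0,0,0,0,0,0,0.002,0,0,0,0,0,0,0.003,0,0,0,0,0,0,0.003,0,0])

```text
clock: 16.15
position: [0.5057, 0.1635, 0.0454]
ee_rot: [0.709, 0.705, -0.002, -0.002]
ft_force: [-11.0, 0.3, 9.3]
grip_width: 0.002
grasp_force: 5.8
```

Request:
play_rows(plan=[0,0,0,0,-0.008,0,0,0,0,0,0,-0.008,-0.03,0,0,0,0,0.03,0,-0.04,0,0,0,0,0.07,0.01,-0.04,0,0,0,0,0.11,0.018,-0.04,0,0,0,0,0.125,0.02,-0.04,0,0,0,0,0.125,0.02,-0.02,0,0,0,0,0.125,0.02,-0.001,0,0,0,0,0.125,0.02,-0.001,0,0,0,0,0.122,0.02,-0.001,0,0,0,0,0.119,0.02,-0.001,0,0,0,0,0.117,0.02,-0.001,0,0,0,0,0.115,0.02,-0.001,0,0,0,0,0.113,0.02,-0.001,0,0,0,0,0.113,0.02,-0.001,0])

```text
clock: 18.02
position: [0.5286, 0.2763, 0.0469]
ee_rot: [0.709, 0.705, 0.0, -0.0]
ft_force: [0.0, 0.1, 0.3]
grip_width: 0.002
grasp_force: 0.0
```

Request:
play_rows(plan=[0,0,0,-0.001,0,0,0,0,0,0,-0.002,0,0,0,0,0,0,-0.003,0,0,0,0,0,0,-0.004,0,0,0,0,0,0,-0.004,0,0,0])

```text
clock: 18.65
position: [0.5285, 0.2753, 0.0474]
ee_rot: [0.709, 0.706, 0.002, -0.001]
ft_force: [-0.2, 9.6, 0.2]
grip_width: -0.003
grasp_force: 4.7
```

Request:
play_rows(plan=[0,0,0,0.008,0,0,0,0,0,0,0.01,0,-0.03,0,0,0,0,0.01,0,-0.08,0.3,0,0,0,0.01,0,-0.13,0.5,0,0,0,-0.01,0,-0.18,0.7,0,0,0,-0.05,0,-0.2,0.8,0,0,0,-0.1,-0.001,-0.203,0.9,0,0,0,-0.15,-0.003,-0.203,1,0,0,0,-0.2,-0.005,-0.203,1,0,0,0,-0.24,-0.006,-0.203,1,0,0,0,-0.262,-0.006,-0.203,1,0,0,0,-0.262,-0.006,-0.203,1,0,0,0,-0.262,-0.006,-0.17,1,0,0,0,-0.262,-0.006,-0.13,1,0,0,0,-0.262,-0.006,-0.105,1,0,0,0,-0.262,-0.006,-0.091,1,0,0,0,-0.262,-0.006,-0.091,1])

```text
clock: 20.78
position: [0.5207, 0.0109, 0.1373]
ee_rot: [0.709, 0.705, -0.001, -0.0]
ft_force: [-0.3, -0.2, 0.0]
grip_width: 0.998
grasp_force: 0.0
```

Run:
```python
from h import *
o=status.get_obs();print(o["position"],o["ft_force"],o["joint_pos"].round(2))
T=viewer.camera("top");S=viewer.camera("scene")
a=np.hstack([cv2.resize(T[215:290,140:280],(480,257),interpolation=2),cv2.resize(S[115:200,290:350],(282,400)[:2],interpolation=2)[:257]])
b=cv2.resize(S[110:210,280:360],(480,600),interpolation=2)
b[:160,0:0]=0
c=cv2.resize(T[215:290,140:280],(300,160),interpolation=2); b2=np.zeros((600,780,3),np.uint8); b2[:,:480]=b; b2[:160,480:]=c
cv2.imwrite("pics/c7.png",b2[:,:,::-1])
```

```text
[0.52067504 0.01087533 0.13733961] [-0.27651561 -0.19520582  0.00761224] [-0.69  0.22  0.66  1.9  -0.15  1.08  0.02]
```

View pics/c7.png

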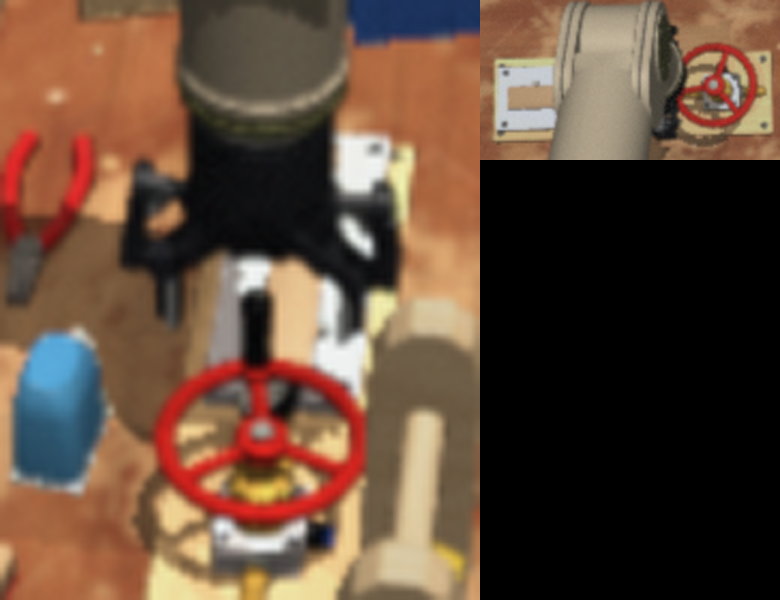

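The handle (scene crop (257,330)) stands midway between the open fingers, so I'll close on it.

Request:
play_rows(plan=[0,0,0,0,0,0,0.3,0,0,0,0,0,0,0.1,0,0,0,0,0,0,0,0,0,0,0,0,0,0,0,0,0,0,0,0,0,0,0,0,0,0,0,0,0,0,0,0,0,0,0], squeeze=50)

```text
clock: 21.75
position: [0.521, 0.0104, 0.138]
ee_rot: [0.709, 0.705, 0.0, -0.0]
ft_force: [-1.8, -0.2, 4.6]
grip_width: 0.19
grasp_force: 48.7
```

```bash
cat > arc.py <<'E'
import sys
from h import *
from scipy.spatial.transform import Rotation as Ro
# args: cx cy r th0 th1 step ; rows dx,dy relative to start point on circle
cx,cy,r,a,b,s=map(float,sys.argv[1:7]); o=status.get_obs(); R=Ro.from_quat(o["ee_rot"]).as_matrix()
th=np.radians(np.r_[np.arange(a,b,s)[1:],b]) if s else 0
P=lambda t:np.stack([cx-r*np.cos(t),cy-r*np.sin(t),0*t+o["position"][2]],-1)
p0=o["position"] if len(sys.argv)<8 else np.r_[float(sys.argv[7]),float(sys.argv[8]),o["position"][2]]
d=(P(th)-p0)@R
print(", ".join(f"0, 0, 0, {x:.4f}, {y:.4f}, 0, 0" for x,y in d[:,:2].round(4)))
E
python3 arc.py .529 -.039 .05 279.2 204.2 -15
```

```text
0, 0, 0, 0.0004, 0.0130, 0, 0, 0, 0, 0, -0.0025, 0.0257, 0, 0, 0, 0, 0, -0.0086, 0.0373, 0, 0, 0, 0, 0, -0.0175, 0.0468, 0, 0, 0, 0, 0, -0.0286, 0.0537, 0, 0
```

Request:
play_rows(plan=[0,0,0,0.0004,0.013,0,0,0,0,0,-0.0025,0.0255,0,0,0,0,0,-0.0085,0.037,0,0,0,0,0,-0.0085,0.037,0,0])

```text
clock: 22.25
position: [0.559, -0.0002, 0.138]
ee_rot: [0.71, 0.704, -0.0, 0.001]
ft_force: [0.5, -3.4, 4.8]
grip_width: 0.19
grasp_force: 48.9
```

```bash
python3 arc.py .529 -.040 .05 234.2 144.2 -15
```

```text
0, 0, 0, -0.0082, 0.0089, 0, 0, 0, 0, 0, -0.0192, 0.0158, 0, 0, 0, 0, 0, -0.0317, 0.0197, 0, 0, 0, 0, 0, -0.0447, 0.0201, 0, 0, 0, 0, 0, -0.0575, 0.0172, 0, 0, 0, 0, 0, -0.0690, 0.0112, 0, 0
```

Request:
play_rows(plan=[0,0,0,-0.01,0.0095,0,0,0,0,0,-0.021,0.0165,0,0,0,0,0,-0.0337,0.0205,0,0,0,0,0,-0.0467,0.021,0,0,0,0,0,-0.0595,0.018,0,0,0,0,0,-0.071,0.012,0,0,0,0,0,-0.071,0.012,0,0])

```text
clock: 23.12
position: [0.5682, -0.0688, 0.1379]
ee_rot: [0.709, 0.705, -0.0, -0.002]
ft_force: [-10.5, 5.2, 12.4]
grip_width: 0.193
grasp_force: 50.1
```

```bash
python3 arc.py .5278 -.0393 .05 143.9 24 -15 .5696 -.0694
```

```text
0, 0, 0, -0.0089, -0.0103, 0, 0, 0, 0, 0, -0.0158, -0.0214, 0, 0, 0, 0, 0, -0.0195, -0.0339, 0, 0, 0, 0, 0, -0.0199, -0.0470, 0, 0, 0, 0, 0, -0.0169, -0.0597, 0, 0, 0, 0, 0, -0.0108, -0.0712, 0, 0, 0, 0, 0, -0.0018, -0.0807, 0, 0, 0, 0, 0, 0.0092, -0.0875, 0, 0
```

Request:
play_rows(plan=[0,0,0,-0.0089,-0.0103,0,0,0,0,0,-0.0158,-0.0214,0,0,0,0,0,-0.0195,-0.0339,0,0,0,0,0,-0.0199,-0.047,0,0,0,0,0,-0.0169,-0.0597,0,0,0,0,0,-0.0108,-0.0712,0,0,0,0,0,-0.0018,-0.0807,0,0,0,0,0,0.0092,-0.0875,0,0,0,0,0,0.0092,-0.0875,0,0])

```text
clock: 24.25
position: [0.4815, -0.0585, 0.138]
ee_rot: [0.709, 0.705, 0.0, -0.0]
ft_force: [0.6, 2.1, 6.9]
grip_width: 0.189
grasp_force: 49.6
```

```bash
python3 arc.py .5278 -.0393 .05 24 -4 -6 .4821 -.0596
```

```text
0, 0, 0, 0.0048, -0.0019, 0, 0, 0, 0, 0, 0.0099, -0.0033, 0, 0, 0, 0, 0, 0.0151, -0.0041, 0, 0, 0, 0, 0, 0.0203, -0.0044, 0, 0, 0, 0, 0, 0.0238, -0.0043, 0, 0
```

Request:
play_rows(plan=[0,0,0,0.0048,-0.0019,0,0,0,0,0,0.0099,-0.0033,0,0,0,0,0,0.0151,-0.0041,0,0,0,0,0,0.0203,-0.0044,0,0,0,0,0,0.0238,-0.0043,0,0,0,0,0,0.0238,-0.0043,0,0])

```text
clock: 25.0
position: [0.4776, -0.0389, 0.1379]
ee_rot: [0.71, 0.704, -0.001, 0.001]
ft_force: [1.7, -12.5, 8.0]
grip_width: 0.189
grasp_force: 49.6
```

Request:
play_rows(plan=[0,0,0,0.001,0,0,0,0,0,0,0.002,0,0,0,0,0,0,0.002,0,0,0])

```text
clock: 25.38
position: [0.4775, -0.0388, 0.1379]
ee_rot: [0.711, 0.703, -0.002, 0.002]
ft_force: [1.3, -20.3, 7.2]
grip_width: 0.193
grasp_force: 49.6
```

```bash
sed -i 's/Ro.from_quat(o\["ee_rot"\])/Ro.from_quat([.709,.705,0,0])/' arc.py; python3 arc.py .5278 -.0392 .05 0 270 15 .4779 -.0338
```

```text
0, 0, 0, -0.0183, 0.0017, 0, 0, 0, 0, 0, -0.0304, 0.0068, 0, 0, 0, 0, 0, -0.0407, 0.0148, 0, 0, 0, 0, 0, -0.0486, 0.0252, 0, 0, 0, 0, 0, -0.0535, 0.0373, 0, 0, 0, 0, 0, -0.0551, 0.0502, 0, 0, 0, 0, 0, -0.0533, 0.0631, 0, 0, 0, 0, 0, -0.0483, 0.0752, 0, 0, 0, 0, 0, -0.0403, 0.0855, 0, 0, 0, 0, 0, -0.0299, 0.0934, 0, 0, 0, 0, 0, -0.0178, 0.0983, 0, 0, 0, 0, 0, -0.0048, 0.0999, 0, 0, 0, 0, 0, 0.0081, 0.0982, 0, 0, 0, 0, 0, 0.0201, 0.0931, 0, 0, 0, 0, 0, 0.0304, 0.0851, 0, 0, 0, 0, 0, 0.0383, 0.0747, 0, 0, 0, 0, 0, 0.0433, 0.0626, 0, 0, 0, 0, 0, 0.0449, 0.0496, 0, 0
```

Request:
play_rows(plan=[0,0,0,-0.0054,0,0,0,0,0,0,-0.0183,0.0017,0,0,0,0,0,-0.0304,0.0068,0,0,0,0,0,-0.0407,0.0148,0,0,0,0,0,-0.0486,0.0252,0,0,0,0,0,-0.0535,0.0373,0,0,0,0,0,-0.0551,0.0502,0,0,0,0,0,-0.0533,0.0631,0,0,0,0,0,-0.0483,0.0752,0,0,0,0,0,-0.0403,0.0855,0,0,0,0,0,-0.0299,0.0934,0,0,0,0,0,-0.0178,0.0983,0,0,0,0,0,-0.0048,0.0999,0,0,0,0,0,0.0081,0.0982,0,0,0,0,0,0.0201,0.0931,0,0,0,0,0,0.0304,0.0851,0,0,0,0,0,0.0383,0.0747,0,0,0,0,0,0.0433,0.0626,0,0,0,0,0,0.0449,0.0496,0,0])

```text
clock: 27.75
position: [0.5274, 0.0109, 0.138]
ee_rot: [0.709, 0.705, -0.0, 0.0]
ft_force: [2.1, -3.5, 7.2]
grip_width: 0.192
grasp_force: 49.7
```

```bash
python3 arc.py .5278 -.0392 .05 270 540 15 .5278 .0108
```

```text
0, 0, 0, -0.0018, -0.0129, 0, 0, 0, 0, 0, -0.0068, -0.0250, 0, 0, 0, 0, 0, -0.0148, -0.0353, 0, 0, 0, 0, 0, -0.0252, -0.0432, 0, 0, 0, 0, 0, -0.0373, -0.0481, 0, 0, 0, 0, 0, -0.0503, -0.0497, 0, 0, 0, 0, 0, -0.0632, -0.0479, 0, 0, 0, 0, 0, -0.0752, -0.0429, 0, 0, 0, 0, 0, -0.0856, -0.0349, 0, 0, 0, 0, 0, -0.0934, -0.0245, 0, 0, 0, 0, 0, -0.0984, -0.0124, 0, 0, 0, 0, 0, -0.1000, 0.0006, 0, 0, 0, 0, 0, -0.0982, 0.0135, 0, 0, 0, 0, 0, -0.0932, 0.0255, 0, 0, 0, 0, 0, -0.0852, 0.0358, 0, 0, 0, 0, 0, -0.0748, 0.0437, 0, 0, 0, 0, 0, -0.0627, 0.0487, 0, 0, 0, 0, 0, -0.0497, 0.0503, 0, 0
```

Tracking is excellent.

Request:
play_rows(plan=[0,0,0,-0.0018,-0.0129,0,0,0,0,0,-0.0068,-0.025,0,0,0,0,0,-0.0148,-0.0353,0,0,0,0,0,-0.0252,-0.0432,0,0,0,0,0,-0.0373,-0.0481,0,0,0,0,0,-0.0503,-0.0497,0,0,0,0,0,-0.0632,-0.0479,0,0,0,0,0,-0.0752,-0.0429,0,0,0,0,0,-0.0856,-0.0349,0,0,0,0,0,-0.0934,-0.0245,0,0,0,0,0,-0.0984,-0.0124,0,0,0,0,0,-0.1,0.0006,0,0,0,0,0,-0.0982,0.0135,0,0,0,0,0,-0.0932,0.0255,0,0,0,0,0,-0.0852,0.0358,0,0,0,0,0,-0.0748,0.0437,0,0,0,0,0,-0.0627,0.0487,0,0,0,0,0,-0.0497,0.0503,0,0])

```text
clock: 30.0
position: [0.5777, -0.0402, 0.138]
ee_rot: [0.71, 0.704, -0.001, 0.0]
ft_force: [-3.0, -2.4, 9.7]
grip_width: 0.188
grasp_force: 50.0
```

```bash
python3 arc.py .5278 -.0392 .05 540 720 15 .5778 -.0392
```

```text
0, 0, 0, 0.0129, -0.0018, 0, 0, 0, 0, 0, 0.0250, -0.0068, 0, 0, 0, 0, 0, 0.0353, -0.0148, 0, 0, 0, 0, 0, 0.0432, -0.0252, 0, 0, 0, 0, 0, 0.0481, -0.0373, 0, 0, 0, 0, 0, 0.0497, -0.0503, 0, 0, 0, 0, 0, 0.0479, -0.0632, 0, 0, 0, 0, 0, 0.0429, -0.0752, 0, 0, 0, 0, 0, 0.0349, -0.0856, 0, 0, 0, 0, 0, 0.0245, -0.0934, 0, 0, 0, 0, 0, 0.0124, -0.0984, 0, 0, 0, 0, 0, -0.0006, -0.1000, 0, 0
```

Request:
play_rows(plan=[0,0,0,0.0129,-0.0018,0,0,0,0,0,0.025,-0.0068,0,0,0,0,0,0.0353,-0.0148,0,0,0,0,0,0.0432,-0.0252,0,0,0,0,0,0.0481,-0.0373,0,0,0,0,0,0.0497,-0.0503,0,0,0,0,0,0.0479,-0.0632,0,0,0,0,0,0.0429,-0.0752,0,0,0,0,0,0.0349,-0.0856,0,0,0,0,0,0.0245,-0.0934,0,0,0,0,0,0.0124,-0.0984,0,0,0,0,0,-0.0006,-0.1,0,0,0,0,0,-0.0006,-0.1,0,0,0,0,0,-0.0006,-0.1,0,0])

```text
clock: 31.75
position: [0.4776, -0.0398, 0.138]
ee_rot: [0.71, 0.705, -0.0, 0.0]
ft_force: [1.0, -1.9, 9.1]
grip_width: 0.191
grasp_force: 49.7
```

Run:
```python
from h import *
o=status.get_obs();print(o["position"],o["ft_force"],o["joint_velocities"].round(3))
T=viewer.camera("top");S=viewer.camera("scene")
b2=np.hstack([cv2.resize(T[215:290,140:280],(560,300),interpolation=2),cv2.resize(S[115:205,280:352],(240,300),interpolation=2)])
cv2.imwrite("pics/c8.png",b2[:,:,::-1])
```

```text
[ 0.47759776 -0.03977032  0.13795002] [ 1.00916528 -1.87848371  9.06238767] [-0.002  0.    -0.     0.001 -0.    -0.    -0.001]
```

View pics/c8.png

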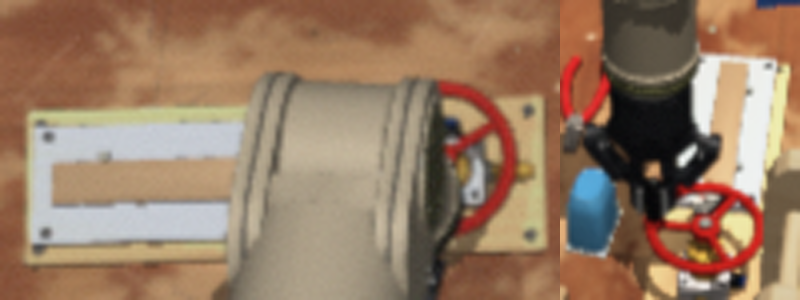

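Request:
play_rows(plan=[0,0,0,0.0007,0,0,0,0,0,0,0.0007,0,0,0,0,0,0,0.0007,0,0,0])

```text
clock: 32.22
position: [0.4776, -0.0389, 0.1379]
ee_rot: [0.709, 0.705, -0.0, 0.0]
ft_force: [0.1, -1.0, 9.6]
grip_width: 0.193
grasp_force: 49.7
```

```bash
python3 -c "
from workcell import manip
print(manip.hand_in())"
```

```text
the job is handed in; nothing more can be done
None
```

The lath is on the plate against all three pins, the valve was closed firmly against its stop and backed off two full turns (to within about 1° by the hand's position), the gripper still holds the handle, and the job was handed in at 32 s; I didn't take a final picture to check that the bystanders hadn't moved.

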